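Find where the vial carousel rubs

TASK

The larger vial carousel rubs once a turn, where a bent steel clip on its rim runs against the rubber shoe on its stand. Turn it gently (it has an upright peg for that) until you feel the drag rise and the clip is squarely on the shoe, pushing it back; then let go and leave it standing there. Do not touch the shoe, and do not turn the smaller carousel.

Things in the scene. Friction and masses are not known exactly. Their poses are not given: they have to be found in the camera images.
- carousel: Larger carousel: white deck 190 mm across, top 40 mm above the table, on a vertical hinge. Origin on the hinge axis, 18 mm above the table. Carries a hub (26 mm across, 14 high) and six vials (32 mm high) at 60 mm radius, none within 85 degrees of the peg. Stays where left. Bent steel clip on its rim, place varies: 24 degrees of it 6 mm proud, ramps of 10 degrees at both ends.
- peg (a point): Top centre of the larger carousel's upright steel peg: 16 mm thick, 45 mm high above the deck (top 85 mm above the table), 65 mm from the hinge axis, free for 25 mm all round. Turning takes about 1 N here; a tight grip masks the drag. The clip's middle lies 125 to 165 degrees anticlockwise of the peg and starts 35 to 95 degrees clockwise of the shoe, so the carousel must turn that far anticlockwise.
- shoe: Black rubber pad 16 mm wide, sprung, in a cream block (50 wide, top 58 mm high, 122 to 162 mm from the axis) on the larger carousel's stand. Origin on its face, 29 mm above the table, 96 mm from the axis; x points away from the axis. The full clip pushes it back 5 mm: the push at the peg rises to 5-8 N (9-15 N on the ramp), starting 15 to 21 degrees before the clip's middle reaches it.
- spare_peg (a point): Centre of the top of the upright peg (16 mm thick, top 85 mm above the table, 48 mm from its hinge axis) of the other, smaller carousel, 144 mm across, which has no shoe and no clip. Not to be turned.

How it is judged (in metres and radians):
At the end, for the whole second after the job is handed in: The larger carousel stands still with the clip on the shoe: the shoe is pushed back from its starting place by more than 3.5 mm (5 mm when squarely on; this holds over about 14 degrees either side of the clip's middle) (distance of shoe from where it was at the start of the episode above 0.0035 m and angular speed of carousel below 0.1 rad/s); the robot touches nothing.
It fails at once if the robot touches the shoe (contact force between shoe and the fingers above 1 N or contact force between shoe and the arm above 1 N).
It fails at once if the larger carousel is spun fast (over 3 rad/s) (angular speed of carousel above 3 rad/s).
It fails at once if the smaller carousel is turned (its peg moves more than 10 mm) (distance of spare_peg from where it was at the start of the episode above 0.01 m).
It also fails if it takes over 42 s, if anything falls off the work surface, if the arm or the gripper's body presses on something with over 40 N, if the wrist force passes 120 N, or if a joint passes its speed limit or range.

ROBOT

A 6-joint arm with a two-finger parallel gripper is mounted at the origin on the work surface. World frame = base frame: x ahead of the robot, y to its left, z up, the work surface at z = 0. Lengths are in m, angles in degrees, forces in N, time in s.
With the tool pointing down it reaches from about 0.25 to 0.85 m from the base axis. Payload 12.5 kg.
Tool frame: the origin (TCP) lies on the centre line of the jaws, within the pads' length; the fingertips stand 8 mm ahead of it and the grasp point (between the pads) lies 11 mm behind it; z points along the fingers, y is the line along which they close (so a half turn about z gives the same grasp; the last joint's range is limited). The gripper opens to 93 mm and grips with 3 to 60 N. Pads are 15 mm wide; open, the fingers measure 128 mm over their backs; the gripper's body (75 mm by 188 mm) begins 65 mm behind the grasp point.
Start: joints at [61.043, 20.094, 94.641, -0, 65.266, -4.847], TCP at [0.225, 0.502, 0.227] pointing down, gripper open.
Joint ranges: [-157.81, 157.81], [-45, 120.19], [0.68, 151.7], [-89.99, 269.99], [4.06, 180], [-164.3, 164.3]. Speed limits (degrees/s): [127.2, 127.2, 159.86, 180, 180, 180].

INTERFACE

Orientations are given as a 3x3 rotation matrix whose columns are the frame's x, y, z axes.
In Python, from workcell import bot gives the robot as it stands. The module is installed in compiled form; this text tells all that it offers.
- The arm moves only by the shell command python3 -m pendant 'ROWS' [FORCE]. ROWS is JSON, one flat list of numbers, 7 for each row, row after row: the turn, a rotation vector about the tool's x, y, z in degrees, then the shift along the tool's x, y, z in m, then the opening, from 0 (shut) to 1 (fully open). In form: [wx, wy, wz, tx, ty, tz, claw, wx, wy, wz, tx, ty, tz, claw, ...]. A call has 1 to 10 rows; each row is the pose to reach, as a shift and turn from the pose commanded when the call began, along the tool's axes at that moment; what a row does not reach only later rows make up. A row lasts 1/10 s, in which the tool goes at most 50 mm and 8.59 degrees, less where a joint would pass 70% of its speed; a pose out of reach is approached as far as the arm can. A call with a gripper value outside its range is refused whole. The fingers move at their own pace and stop on an object; FORCE is the grip in N (left out, the last holds). Time passes only in rows, so rows that repeat a pose let the fingers close. It gives the time, the measured TCP pose, the force, the opening and the grip force at its end, in the units of the state.
- bot.sense(): the state, without advancing time (a new reading comes with each control period).
- bot.read_camera(name): name is "scene" or "top"; returns (picture, depth): 384x512x3 uint8, red, green, blue; 384x512 float32, m along the optical axis (not along the pixel's ray), 0 where there is no reading.
- bot.get_calibration(name): a dict with "fov_y" (degrees; the focal length in pixels is half the picture's height over the tangent of half this angle, whatever the lens; pixels are square), "cx", "cy" (the principal point, pixels), "origin" and "attitude" of the camera in the world. Camera axes: x right, y down, z forward; pixel columns grow to the right and rows downward; lengths in m; the calibration is good to about 2 mm. A picture is of the moment at which its call begins. get_calibration takes no time and is no camera call.
- bot.close_job(): hands the job in; it is judged then, once.
Trained networks look in the newest picture that a camera, given by its name, has taken for a name from the list of things; names that differ only in an ending like _2 or _b are one class to them, and where a whole thing is asked for, a point or a joint stands for the part that bears it (a point fixed in the world has none). Each returns a list of dicts, best first, with "score" (0 to 1); they miss things now and then, are a little off and sometimes report something else, mostly with a low value. They report only what shows in the picture. A call takes as long as a camera call.
- bot.trace(camera, name): "mask" (384x512 bool, what is visible of it) and "extent" ([left, top, width, height] in pixels, round what is visible of it).
The state is a dict: "clock": time; "joint_pos": joint angles; "joint_velocities": joint speeds; "tau": joint torques, N m; "eef_pos": TCP position; "ee_rot": TCP orientation; "contact_force": force on the tool from outside, world axes, zero at the start; "moment": the same for the moment, N m; "grip_width": finger opening in m; "grip_force": force on a finger pad.
Only numpy, scipy, OpenCV 4.12 (cv2) and the standard library are available. Lean on these libraries where they do the work, as an engineer would, in place of code of your own. Each camera call takes 0.05 s, during which the arm holds its last target. There are 200 camera calls.

## Working session

There is one attempt and no reset: what is moved stays moved. The work goes in short steps, Python scripts to look and compute and a shell command to move; the robot and the scene stay as the last step left them, time stands still between calls to the robot, and variables do not carry over. Pictures are saved under pics/ and viewed, at most 10 in all, crops included, and the job is handed in when it is done.

```bash
mkdir -p pics; cat > h.py <<'E'
import numpy as np, cv2
from workcell import bot
def cam(n):
    c=bot.get_calibration(n); f=192/np.tan(np.radians(c["fov_y"])/2)
    return c,f,np.array(c["origin"]),np.array(c["attitude"])
def pts(n,d,m):
    c,f,o,R=cam(n); v,u=np.nonzero(m&(d>0)); z=d[v,u]
    return np.c_[(u-c["cx"])/f*z,(v-c["cy"])/f*z,z]@R.T+o
E
python3 - <<'E'
from h import *
ims=[]
for n in ("scene","top"):
    p,d=bot.read_camera(n); ims.append(p); np.save(n+"_d.npy",d); c,f,o,R=cam(n); print(n,c)
    cv2.imwrite(f"pics/{n}0.png",p[:,:,::-1])
    for t in ("carousel","peg","shoe","spare_peg"):
        for r in bot.trace(n,t)[:3]:
            m=np.array(r["mask"]); q=pts(n,d,m)
            print(n,t,round(r["score"],2),r["extent"],np.round(np.median(q,0),3) if len(q) else None, np.round(np.percentile(q,97,axis=0),3) if len(q) else None, np.round(np.percentile(q,3,axis=0),3) if len(q) else None)
s=bot.sense();print(s["eef_pos"],s["ee_rot"],s["clock"],s["grip_width"])
E
```

```text
scene {'fov_y': 52.56773395238725, 'cx': 267.4717389950478, 'cy': 194.0126707500613, 'origin': array([0.81059109, 0.43835386, 0.66560027]), 'attitude': array([[-0.8820473 ,  0.37615042, -0.28373125],
       [ 0.47097603,  0.68703827, -0.55331726],
       [-0.01319629, -0.62168262, -0.78315808]])}
scene carousel 0.49 [192.8, 98.5, 62.9, 59.1] [ 0.583 -0.212  0.038] [ 0.644 -0.163  0.07 ] [ 0.523 -0.293  0.008]
scene peg 0.84 [257.6, 230.7, 109.7, 109.6] [0.614 0.212 0.039] [0.692 0.289 0.071] [0.528 0.122 0.033]
scene shoe 0.5 [244.5, 289.2, 15.3, 10.6] [0.709 0.174 0.036] [0.72  0.179 0.044] [0.701 0.166 0.023]
scene spare_peg 0.72 [194.3, 97.0, 60.9, 59.2] [ 0.582 -0.213  0.038] [ 0.644 -0.162  0.07 ] [ 0.52  -0.289  0.019]
top {'fov_y': 48.43875681214109, 'cx': 264.65677162209414, 'cy': 188.82991266445796, 'origin': array([0.49889565, 0.02906544, 0.89233461]), 'attitude': array([[ 0.01287109, -0.99366023,  0.11168567],
       [-0.99991436, -0.01252622,  0.00378905],
       [-0.00236603, -0.11172487, -0.99373636]])}
top carousel 0.72 [133.0, 135.3, 96.0, 95.4] [0.604 0.2   0.042] [0.688 0.285 0.074] [0.525 0.118 0.038]
top peg 0.86 [131.1, 134.5, 99.1, 93.9] [0.605 0.202 0.042] [0.689 0.286 0.074] [0.526 0.118 0.038]
top spare_peg 0.57 [359.2, 163.1, 73.9, 72.8] [ 0.576 -0.228  0.041] [ 0.64  -0.166  0.074] [ 0.515 -0.292  0.028]
[0.22461882 0.50197966 0.22657393] [[-9.12785425e-01  4.08439429e-01 -2.86609757e-05]
 [ 4.08439429e-01  9.12785417e-01 -1.21586449e-04]
 [-2.34993791e-05 -1.22688611e-04 -9.99999992e-01]] 0.5 0.09272773535656471
```

View pics/top0.png

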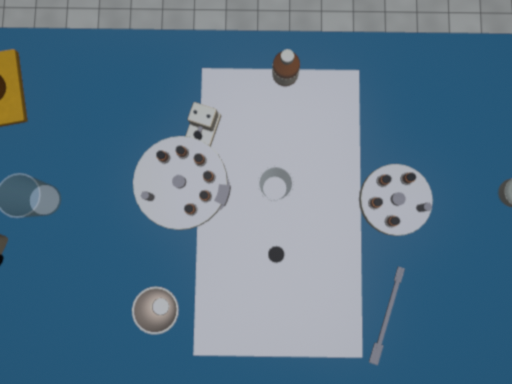

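View pics/scene0.png

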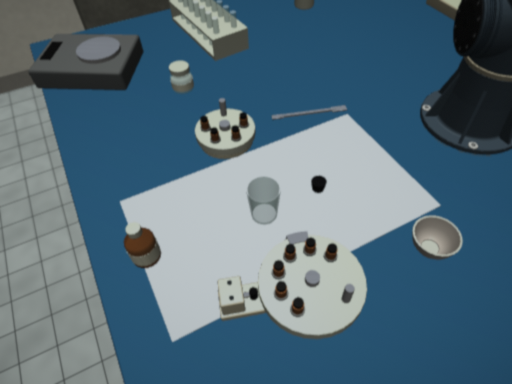

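The top view shows the large carousel centred at about (181,182), with its peg at (148,196), clip at (222,195) and shoe at (198,135). The spare carousel is at (397,199). The scene view agrees: peg at (348,292), hub at (313,278), clip at (297,238) and shoe at (253,294).

```bash
python3 - <<'E'
from h import *
for n,box in (("top",(120,95,235,240)),("scene",(215,215,380,345))):
    d=np.load(n+"_d.npy"); m=np.zeros(d.shape,bool); m[box[1]:box[3],box[0]:box[2]]=1
    p=pts(n,d,m)
    print(n,"zmax",p[:,2].max())
    k=p[(abs(p[:,2]-.04)<.004)&(np.hypot(p[:,0]-.607,p[:,1]-.204)<.12)]
    (cx,cy),r=cv2.minEnclosingCircle(k[:,:2].astype(np.float32)); print("deck",k[:,2].mean(),cx,cy,r)
    # hub
    q=p[(abs(p[:,2]-.054)<.004)&(np.hypot(p[:,0]-cx,p[:,1]-cy)<.025)]; print("hub",len(q),q.mean(0))
    t=p[(p[:,2]>.077)&(np.hypot(p[:,0]-cx,p[:,1]-cy)<.085)]; print("peg",len(t),t.mean(0) if len(t) else 0)
    c0,f,o,R=cam(n)
    def ray(u,v,z):
        w=R@np.array([(u-c0["cx"])/f,(v-c0["cy"])/f,1]); return o+w*(z-o[2])/w[2]
    pix={"top":dict(hub=(179.5,181.5,.054),peg=(146,195.5,.085),shoe=(198,135,.037),clip=(222,195,.04)),
     "scene":dict(hub=(313,278,.054),peg=(349,289,.085),shoe=(253,294,.037),clip=(298,238,.04))}[n]
    for a,b in pix.items():
        w=ray(*b); print(a,np.round(w,4))
im=[cv2.resize(cv2.imread("pics/top0.png")[95:245,110:250],None,fx=4,fy=4,interpolation=2)[:600,:400*2]]
cv2.imwrite("pics/c1.png",im[0])
E
```

```text
top zmax 0.08911106889963427
deck 0.04138097087381499 0.6176434755325317 0.20021556317806244 0.10564268380403519
hub 135 [0.60704923 0.20346813 0.05524097]
peg 65 [0.57646837 0.25780395 0.08501679]
hub [0.6056 0.2012 0.054 ]
peg [0.574  0.2576 0.085 ]
shoe [0.7041 0.1701 0.037 ]
clip [0.5812 0.1177 0.04  ]
scene zmax 0.08557350490769366
deck 0.03859193065241759 0.6144397258758545 0.19885553419589996 0.10296440869569778
hub 168 [0.60687393 0.20300589 0.05225178]
peg 81 [0.57586761 0.25995758 0.08274417]
hub [0.6071 0.2056 0.054 ]
peg [0.5773 0.2609 0.085 ]
shoe [0.7078 0.1755 0.037 ]
clip [0.5833 0.1173 0.04  ]
```

View pics/c1.png

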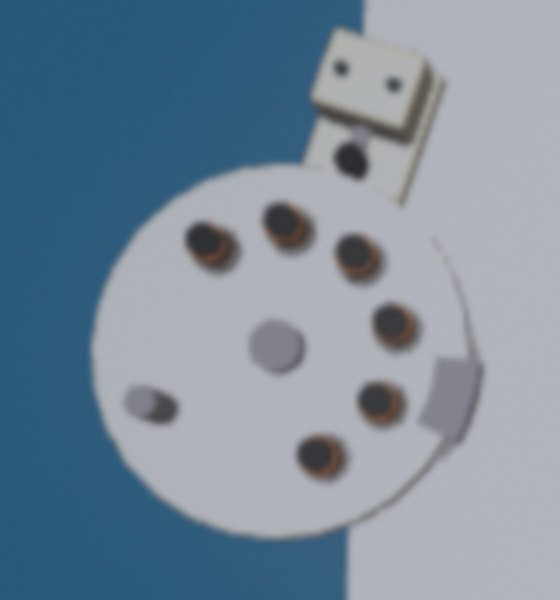

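Axis (0.607, 0.203) and peg (0.576, 0.259) give a 64 mm radius, which matches the text. The peg is at 119°, the clip at 254° (135° from the peg) and the shoe at 343°, so I need about 89° anticlockwise. I'll cage the peg loosely, closing along the tangent.

```bash
python3 -m pendant '[0,0,5,-0.03,-0.006,0,0.42, 0,0,10,-0.075,-0.014,0,0.42, 0,0,15,-0.12,-0.022,0,0.42, 0,0,20,-0.165,-0.03,0,0.42, 0,0,25,-0.21,-0.039,0,0.42, 0,0,30,-0.255,-0.048,0,0.42, 0,0,33,-0.3,-0.056,0,0.42, 0,0,36,-0.345,-0.064,0,0.42, 0,0,37,-0.385,-0.072,0,0.42, 0,0,37,-0.42,-0.0785,0,0.42]' 10
python3 - <<'E'
from h import *
p,d=bot.read_camera("scene"); s=bot.sense(); print(s["clock"],s["eef_pos"],s["ee_rot"][:,1],s["contact_force"],s["grip_width"])
cv2.imwrite("pics/s1.png",p[150:380,150:450,::-1].repeat(2,0).repeat(2,1))
E
```

```text
clock: 1.5
eef_pos: [0.5775, 0.2572, 0.2266]
ee_rot: [[-0.482, 0.876, 0.0], [0.876, 0.482, -0.0], [-0.0, 0.0, -1.0]]
contact_force: [-1.1, 0.5, 0.1]
grip_width: 0.0389
grip_force: 0.0
1.55 [0.58076448 0.25443386 0.22636142] [0.87706023 0.48037948 0.00095276] [-0.18177622 -3.3153208  -0.07204562] 0.03921143177254878
```

View pics/s1.png

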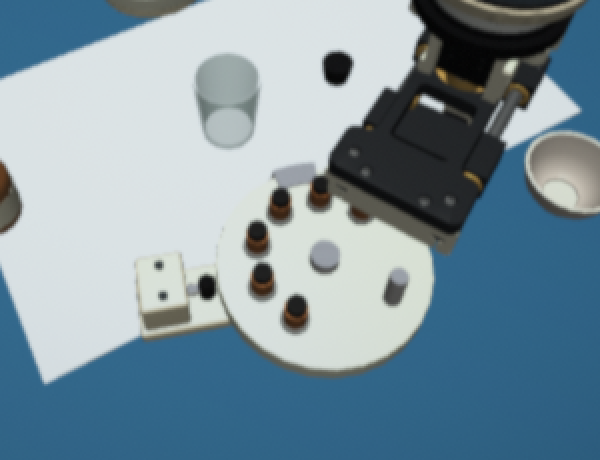

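The gripper hovers above the peg, and the carousel hasn't moved (peg at (397,285), clip at (295,175)). Descending now.

```bash
python3 -m pendant '[0,0,0,0,0,0,0.42, 0,0,0,0,0,0.02,0.42, 0,0,0,0,0,0.05,0.42, 0,0,0,0,0,0.08,0.42, 0,0,0,0,0,0.105,0.42, 0,0,0,0,0,0.125,0.42, 0,0,0,0,0,0.14,0.42, 0,0,0,0,0,0.152,0.42, 0,0,0,0,0,0.16,0.42, 0,0,0,0,0,0.162,0.42]'
python3 -m pendant '[0,0,0,0,0,0,0.36, 0,0,0,0,0,0,0.3, 0,0,0,0,0,0,0.27, 0,0,0,0,0,0,0.27]' 5
python3 - <<'E'
from h import *
p,d=bot.read_camera("scene"); s=bot.sense(); print(s["clock"],s["eef_pos"],s["ee_rot"],s["contact_force"],s["grip_width"])
cv2.imwrite("pics/s2.png",p[150:380,150:450,::-1].repeat(2,0).repeat(2,1))
E
```

```text
clock: 2.55
eef_pos: [0.5757, 0.2589, 0.0641]
ee_rot: [[-0.483, 0.875, -0.001], [0.875, 0.483, -0.0], [0.0, -0.001, -1.0]]
contact_force: [0.5, -0.1, -0.1]
grip_width: 0.039
grip_force: 0.0
clock: 2.95
eef_pos: [0.5762, 0.2588, 0.0651]
ee_rot: [[-0.483, 0.876, 0.001], [0.876, 0.483, 0.0], [-0.0, 0.001, -1.0]]
contact_force: [0.1, -1.4, -1.2]
grip_width: 0.0253
grip_force: 0.0
3.0 [0.5760775  0.25882399 0.0649684 ] [[-4.83116429e-01  8.75555991e-01  4.72497499e-04]
 [ 8.75556113e-01  4.83116414e-01  1.53128328e-04]
 [-9.41988722e-05  4.87676885e-04 -9.99999877e-01]] [0.13187099 0.06858461 0.09873533] 0.025615468669082663
```

View pics/s2.png

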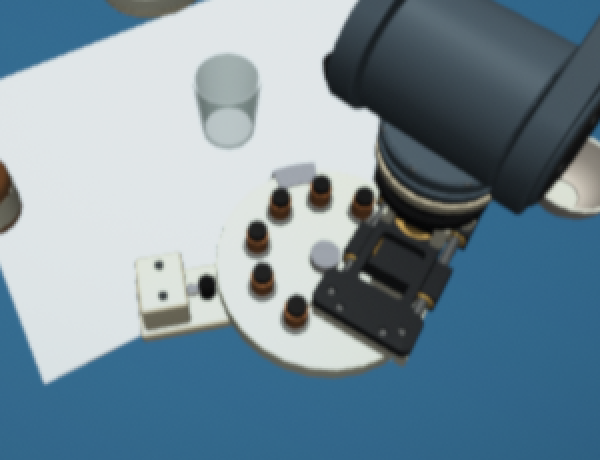

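The fingers straddle the peg and the deck is undisturbed (clip still at (295,175)). Now turning gently anticlockwise.

```bash
R='' ; python3 -m pendant '[0,0,-3,-0.0001,-0.0034,0,0.27, 0,0,-6,-0.0004,-0.0068,0,0.27, 0,0,-9,-0.0008,-0.0102,0,0.27, 0,0,-12,-0.0014,-0.0135,0,0.27, 0,0,-15,-0.0022,-0.0168,0,0.27, 0,0,-18,-0.0032,-0.0201,0,0.27, 0,0,-21,-0.0043,-0.0233,0,0.27, 0,0,-24,-0.0056,-0.0264,0,0.27, 0,0,-27,-0.0071,-0.0295,0,0.27, 0,0,-30,-0.0087,-0.0325,0,0.27]'
python3 -m pendant '[0,0,-3,-0.0001,-0.0034,0,0.27, 0,0,-6,-0.0004,-0.0068,0,0.27, 0,0,-9,-0.0008,-0.0102,0,0.27, 0,0,-12,-0.0014,-0.0135,0,0.27, 0,0,-15,-0.0022,-0.0168,0,0.27, 0,0,-18,-0.0032,-0.0201,0,0.27, 0,0,-21,-0.0043,-0.0233,0,0.27, 0,0,-24,-0.0056,-0.0264,0,0.27, 0,0,-27,-0.0071,-0.0295,0,0.27, 0,0,-30,-0.0087,-0.0325,0,0.27]'
python3 - <<'E'
from h import *
p,d=bot.read_camera("scene"); s=bot.sense(); print(s["clock"],s["eef_pos"],s["contact_force"],s["grip_width"])
cv2.imwrite("pics/s3.png",p[150:380,150:450,::-1].repeat(2,0).repeat(2,1))
E
```

```text
clock: 4.0
eef_pos: [0.5517, 0.2357, 0.0649]
ee_rot: [[-0.857, 0.515, 0.0], [0.515, 0.857, 0.001], [-0.0, 0.001, -1.0]]
contact_force: [-0.8, 2.0, -0.2]
grip_width: 0.025
grip_force: 0.7
clock: 5.0
eef_pos: [0.5423, 0.2032, 0.0648]
ee_rot: [[-1.0, 0.017, 0.0], [0.017, 1.0, 0.0], [0.0, 0.0, -1.0]]
contact_force: [-1.3, 0.7, 0.6]
grip_width: 0.0253
grip_force: 0.7
5.05 [0.54229862 0.20277189 0.06479329] [-0.11951709  0.24514257  0.00122683] 0.025233814845190144
```

View pics/s3.png

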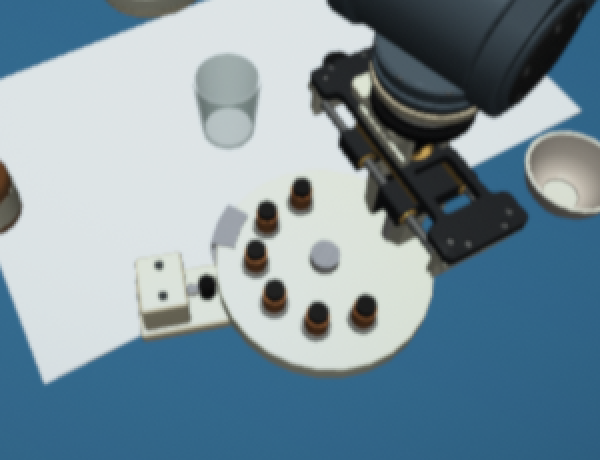

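The clip is now at (230,228) and nearing the shoe at (207,287), so the carousel has turned about 55°. Going slowly and watching the drag.

```bash
f(){ grep -E 'clock|eef_pos|contact_force|grip_force'; }
python3 -m pendant '[0,0,-1.5,0,-0.0017,0,0.27, 0,0,-3,-0.0001,-0.0034,0,0.27, 0,0,-4.5,-0.0002,-0.0051,0,0.27, 0,0,-6,-0.0004,-0.0068,0,0.27, 0,0,-7.5,-0.0006,-0.0085,0,0.27, 0,0,-9,-0.0008,-0.0102,0,0.27]'|f
python3 -m pendant '[0,0,-1,0,-0.0011,0,0.27, 0,0,-2,0,-0.0023,0,0.27, 0,0,-3,-0.0001,-0.0034,0,0.27]'|f
python3 -m pendant '[0,0,-1,0,-0.0011,0,0.27, 0,0,-2,0,-0.0023,0,0.27, 0,0,-3,-0.0001,-0.0034,0,0.27]'|f
python3 -m pendant '[0,0,-1,0,-0.0011,0,0.27, 0,0,-2,0,-0.0023,0,0.27, 0,0,-3,-0.0001,-0.0034,0,0.27]'|f
python3 -m pendant '[0,0,-1,0,-0.0011,0,0.27, 0,0,-2,0,-0.0023,0,0.27, 0,0,-3,-0.0001,-0.0034,0,0.27]'|f
```

```text
clock: 5.65
eef_pos: [0.543, 0.1928, 0.0646]
contact_force: [-0.8, 1.6, 0.5]
grip_force: 0.5
clock: 5.95
eef_pos: [0.5435, 0.1901, 0.0647]
contact_force: [-1.0, 6.6, -0.1]
grip_force: 3.4
clock: 6.25
eef_pos: [0.5442, 0.1869, 0.0647]
contact_force: [-1.4, 7.3, 0.4]
grip_force: 3.6
clock: 6.55
eef_pos: [0.545, 0.1838, 0.0646]
contact_force: [-2.1, 7.7, 0.4]
grip_force: 4.0
clock: 6.85
eef_pos: [0.5461, 0.1801, 0.0646]
contact_force: [-0.7, 3.3, 0.9]
grip_force: 1.9
```

Drag rose at about 70° commanded, so the clip's middle should be near 89°. Moving on by about 8°.

```bash
f(){ grep -E 'clock|eef_pos|contact_force|grip'; }
python3 -m pendant '[0,0,-1,0,-0.0011,0,0.27, 0,0,-2,0,-0.0023,0,0.27, 0,0,-3,-0.0001,-0.0034,0,0.27]'|f
python3 -m pendant '[0,0,-1,0,-0.0011,0,0.27, 0,0,-2,0,-0.0023,0,0.27, 0,0,-3,-0.0001,-0.0034,0,0.27]'|f
python3 -m pendant '[0,0,-1,0,-0.0011,0,0.27, 0,0,-2,0,-0.0023,0,0.27, 0,0,-2,0,-0.0023,0,0.27]'|f
python3 - <<'E'
from h import *
p,d=bot.read_camera("scene"); s=bot.sense(); print(s["clock"],s["contact_force"])
cv2.imwrite("pics/s4.png",cv2.resize(p[220:350,195:375,::-1],None,fx=4,fy=4,interpolation=2))
E
```

```text
clock: 7.15
eef_pos: [0.5474, 0.1767, 0.0646]
contact_force: [-2.4, 5.2, 1.7]
grip_width: 0.0251
grip_force: 2.7
clock: 7.45
eef_pos: [0.5488, 0.1735, 0.0646]
contact_force: [-1.8, 4.1, 1.0]
grip_width: 0.0253
grip_force: 2.3
clock: 7.75
eef_pos: [0.55, 0.171, 0.0646]
contact_force: [0.2, -0.3, 0.1]
grip_width: 0.0253
grip_force: 0.5
7.8 [-0.81850242  0.61357449  0.80416844]
```

View pics/s4.png

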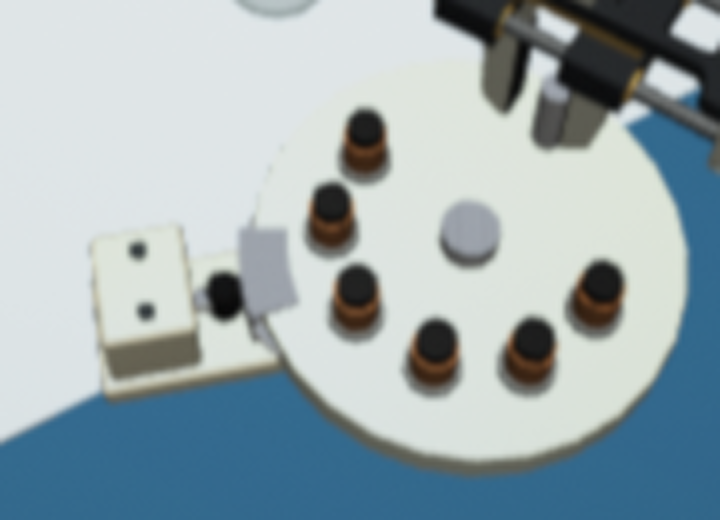

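The clip lies on the shoe, but its middle at (266,270) is a few degrees short of the shoe line at about (270,286). I'll push 4° more, centre the gap around the peg, and lift off.

```bash
f(){ grep -E 'clock|eef_pos|contact_force|grip'; }
python3 -m pendant '[0,0,-1,0,-0.0011,0,0.27, 0,0,-2,0,-0.0023,0,0.27, 0,0,-3,-0.0001,-0.0034,0,0.27, 0,0,-4,-0.0002,-0.0045,0,0.27, 0,0,-4,-0.0002,-0.0045,0,0.27]'|f
python3 -m pendant '[0,0,0,0,0.002,0,0.27, 0,0,0,0,0.004,0,0.27, 0,0,0,0,0.0045,0,0.27, 0,0,0,0,0.0045,0,0.35, 0,0,0,0,0.0045,0,0.4, 0,0,0,0,0.0045,0,0.4]'|f
python3 -m pendant '[0,0,0,0,0,-0.01,0.4, 0,0,0,0,0,-0.03,0.4, 0,0,0,0,0,-0.06,0.4, 0,0,0,0,0,-0.09,0.4, 0,0,0,0,0,-0.12,0.4, 0,0,0,0,0,-0.14,0.4, 0,0,0,0,0,-0.15,0.4, 0,0,0,0,0,-0.15,0.4, 0,0,0,0,0,-0.15,0.4, 0,0,0,0,0,-0.15,0.4]'|f
python3 - <<'E'
from h import *
p,d=bot.read_camera("scene"); s=bot.sense(); print(s["clock"],s["contact_force"])
cv2.imwrite("pics/s5.png",cv2.resize(p[220:350,195:375,::-1],None,fx=4,fy=4,interpolation=2))
E
```

```text
clock: 8.3
eef_pos: [0.5522, 0.1673, 0.0646]
contact_force: [-1.4, 1.2, 0.1]
grip_width: 0.0249
grip_force: 0.8
clock: 8.9
eef_pos: [0.5498, 0.1713, 0.0646]
contact_force: [0.4, -0.1, 0.1]
grip_width: 0.037
grip_force: 0.0
clock: 9.9
eef_pos: [0.5493, 0.1713, 0.2134]
contact_force: [-0.1, -0.8, -0.9]
grip_width: 0.037
grip_force: 0.0
9.95 [-0.03856991 -0.91144615  0.0075096 ]
```

View pics/s5.png

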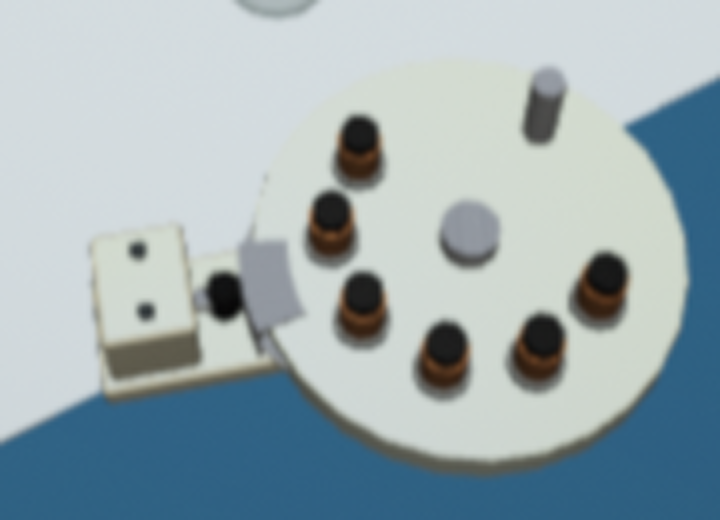

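The clip's middle is at (270,284), on the shoe line. The shoe has moved back about 2.4 px (4–5 mm), and the arm is clear. Handing in.

```bash
python3 -c "
from workcell import bot
print(bot.close_job())"
```

```text
the job is handed in; nothing more can be done
None
```

The larger carousel is left standing with its clip squarely on the shoe, pushed back about 4–5 mm by the last picture; the arm is clear, it never went near the shoe or the smaller carousel, and the job is handed in at about 10 s (no verdict came back).

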